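Click the photometer's filter lever to its third stop and take the reading

TASK

On the low white photometer, push the black filter lever with your fingertips from its home end towards the round button, counting the clicks, and leave it standing in the third click stop (home does not count); never push it on beyond the third stop. Then press the round read button down and let it come up again. Push and press only: do not pinch the lever, and leave the vial in the photometer's well, the stopper on its deck and the other small glassware where they stand.

Things in the scene. Friction and masses are not known exactly. Their poses are not given: they have to be found in the camera images.
- photometer: fixed low white-grey case, 130 x 220 mm, deck 50 mm up. Origin: centre of the underside; x to its back, y along it from the lever's home end to the button. Lever slot along y at x = -25 mm, with a 3 mm high strip of six dark marks (home, five stops) at x = -51. Deck free for 47 mm behind the lever at home. On the back half: vial well (35, 25), loose stopper (about 39, -65), flat display
- filter_lever (a joint): travel of the lever from home, m, along +y of the photometer. Stops every 14 mm: 0 home, 0.014, 0.028, 0.042 (third), 0.056, 0.070. A ridge lies 7 mm past each stop: the push needed is about 6 N on leaving a stop, about 1 N at the ridge; beyond it the lever springs on by itself into the next stop and stays
- lever_middle (a point): middle of the lever's upright black tab, 16 mm above the deck (66 mm above the worktop). The tab is 28 mm wide (photometer x), 16 mm thick (photometer y, the way it slides); its top is 32 mm above the deck. At home it stands at x = -25, y = -55 mm of the photometer
- lever_near_half: the half of the tab that faces the home end (photometer -y); its face is what is pushed. Origin on the deck in the middle of the tab. Pressing on both halves at once counts as pinching
- lever_far_half: the half of the tab that faces the button. Origin on the deck in the middle of the tab
- read_button (a joint): how far the read button is pressed, m: 0 up, 0.006 fully down; a spring of about 5 N brings it back
- read_button_top (a point): centre of the top of the round black button, 26 mm across, in a grey collar 42 mm across and 12 mm high; the top stands 22 mm above the deck (72 mm above the worktop), at x = -25, y = 82 mm of the photometer, in line with the lever's slot
- sample_vial: loose capped vial, 25 mm across and 58 mm high, standing in the photometer's well, so that its top is 33 mm above the deck; origin at the centre of its underside. To be left alone
- deck_stopper: loose rubber stopper, 26 mm across and high, on the back of the deck near the home end; origin at the centre of its underside. To be left alone
- spare_vial_a: loose capped vial, 25 mm across, 58 mm high, on the worktop left of the photometer; origin under its centre. To be left alone
- spare_vial_b: a second such vial. To be left alone
- small_beaker: loose small beaker, 47 mm across, 56 mm high, on the worktop right of the photometer; origin under its centre. To be left alone
- dish: loose glass dish, 58 mm across, 14 mm high, on the worktop farther right; origin under its centre. To be left alone

How it is judged:
By the outcome, as a careful person would: the job done as asked, in the order asked, and still so for the second after the job is handed in, with the robot touching nothing.
It also fails if it takes over 48 s, if anything falls off the work surface, if the arm or the gripper's body presses on something with over 40 N, if the wrist force passes 120 N, or if a joint passes its speed limit or range.

ROBOT

A 6-joint arm with a two-finger parallel gripper is mounted at the origin on a cart in front of the work surface, level with it; the furniture and walls round the work are solid. World frame = base frame: x ahead of the robot, y to its left, z up, the work surface at z = 0. Lengths are in m, angles in degrees, forces in N, time in s.
With the tool pointing down it reaches from about 0.35 to 0.875 m from the base axis. Payload 4.2 kg.
Tool frame: the origin (TCP) lies between the finger pads; the fingertips stand 19 mm ahead of it and the grasp point (between the pads) is the TCP; z points along the fingers, y is the line along which they close (so a half turn about z gives the same grasp; the last joint's range is limited). The gripper opens to 87 mm and grips with 3 to 60 N. Pads are 19 mm wide; open, the fingers measure 117 mm over their backs; the gripper's body (75 mm by 190 mm) begins 51 mm behind the grasp point.
Start: joints at [-56.058, 22.042, 0.453, 0, -68.411, -14.817], TCP at [0.205, -0.59, 0.242] pointing down, gripper open.
Joint ranges: [-179.83, 179.83], [-69.29, 118.12], [-61.27, 80.66], [-181.25, 117.63], [-171.15, -9.14], [-177.46, 177.46]. Speed limits (degrees/s): [159.86, 159.86, 180, 180, 180, 180].

INTERFACE

Orientations are given as a 3x3 rotation matrix whose columns are the frame's x, y, z axes.
In Python, from station import r gives the robot as it stands.
- The arm moves only by the tool drive_tool, never from a script. Its argument "steps" is one flat list of numbers, 7 for each row, row after row: the turn, a rotation vector about the tool's x, y, z in rad, then the shift along the tool's x, y, z in m, then the opening, from 0 (shut) to 1 (fully open). A call has 1 to 10 rows; each row shifts and turns the commanded pose from where the row before left it, along the tool's axes as they then stand; what a row does not reach is not made up. A row lasts 1/12 s, in which the tool goes at most 41.7 mm and 7.16 degrees, less where a joint would pass 70% of its speed; a pose out of reach is approached as far as the arm can. A call is refused whole if a number of a shift passes 0.0417 or a number of a turn 0.125, either way. A call with a gripper value outside its range is refused whole. The fingers move at their own pace and stop on an object; the grip force is fixed at half the most. Time passes only in rows, so rows that do not move let the fingers close. It gives the time, the measured TCP pose, the force, the opening and the grip force at its end, in the units of the state.
- r.sense(): the state, without advancing time (a new reading comes with each control period).
- r.capture(name): name is "scene" or "top" or "wrist"; returns the picture (400x640x3 uint8, blue, green, red); there is no depth.
- r.camera_params(name): a dict with "camera_matrix" (3x3 intrinsics, pixels), "extrinsics" (4x4, takes a point from world to camera coordinates). Camera axes: x right, y down, z forward; pixel columns grow to the right and rows downward; lengths in m; the calibration is good to about 2 mm. A picture is of the moment at which its call begins: read the wrist's pose just before it. camera_params takes no time and is no camera call; for the wrist camera it gives the pose at the moment of the call.
- r.finish_job(): hands the job in; it is judged then, once.
The state is a dict: "time_s": time; "joints": joint angles; "joint_velocities": joint speeds; "effort": joint torques, N m; "tcp_pos": TCP position; "ee_rot": TCP orientation; "wrist_force": force on the tool from outside, world axes, zero at the start; "moment": the same for the moment, N m; "gripper_width": opening from 0.0 (shut) to 1.0 (fully open); "gripper_force": force on a finger pad.
Only numpy, scipy, OpenCV 4.12 (cv2) and the standard library are available. Lean on these libraries where they do the work, as an engineer would, in place of code of your own. Each camera call takes 0.05 s, during which the arm holds its last target. There are 200 camera calls.

## Working session

There is one attempt and no reset: what is moved stays moved. The work goes in short steps, Python scripts to look and compute and a tool call to move; the robot and the scene stay as the last step left them, time stands still between calls to the robot, and variables do not carry over. Pictures are saved under pics/ and viewed, at most 10 in all, crops included, and the job is handed in when it is done.

Besides the shell and the picture viewer there is one more tool, called after "Call:" as name(argument=value, ...), one argument or row to a line, values as JSON. drive_tool: Moves the arm, as the interface text tells. Its arguments: {"type":"object","properties":{"steps":{"type":"array"}},"required":["steps"]}

```bash
mkdir -p pics
python3 - <<'E'
from station import r
import cv2,numpy as np
for n in("scene","top"):
    im=r.capture(n);cv2.imwrite(f"pics/{n}0.png",im)
    p=r.camera_params(n);print(n,np.round(p["camera_matrix"],1).tolist(),np.round(p["extrinsics"],4).tolist())
s=r.sense();print(s["time_s"],np.round(s["tcp_pos"],4),np.round(s["ee_rot"],3).tolist(),s["gripper_width"],s["wrist_force"])
E
```

```text
scene [[405.4, 0.0, 316.5], [0.0, 405.4, 194.0], [0.0, 0.0, 1.0]] [[-0.6178, -0.7863, -0.0002, 0.49], [-0.4099, 0.3223, -0.8533, 0.1955], [0.6711, -0.5271, -0.5214, 0.9632], [0.0, 0.0, 0.0, 1.0]]
top [[488.0, 0.0, 318.7], [0.0, 488.0, 200.5], [0.0, 0.0, 1.0]] [[-0.422, -0.9064, -0.017, 0.3903], [-0.7027, 0.3389, -0.6256, 0.3614], [0.5729, -0.2521, -0.7799, 1.2208], [0.0, 0.0, 0.0, 1.0]]
0.1 [ 0.2046 -0.59    0.2406] [[-0.945, -0.327, -0.001], [-0.327, 0.945, 0.002], [0.0, 0.002, -1.0]] 0.9977451267153026 [-0.52801348 -0.20011328 -1.4042358 ]
```

View pics/scene0.png

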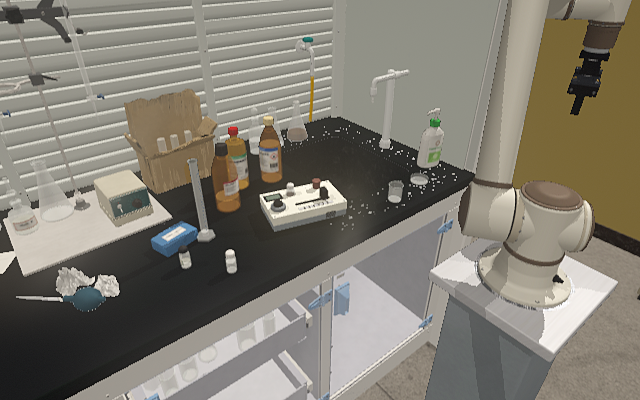

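View pics/top0.png

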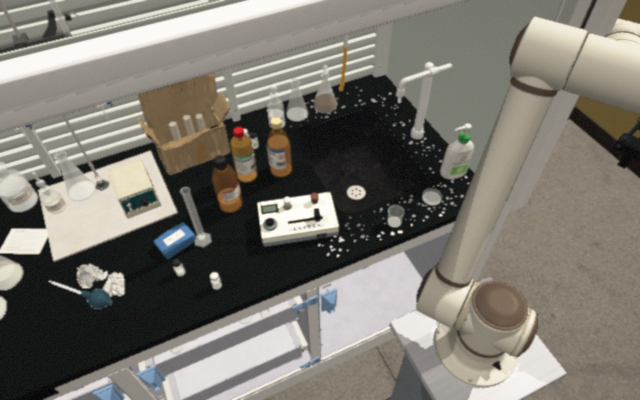

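Top view: photometer at about (297,218), with the button at (270,223) and the lever near (319,214). Scene view: button (278,205), lever (323,192). I'll zoom in on both.

Run:
```python
import cv2,numpy as np
a=cv2.imread("pics/scene0.png")[165:240,250:360];b=cv2.imread("pics/top0.png")[180:255,245:355]
f=lambda c:cv2.resize(c,None,fx=7,fy=4*7/7 and 7,interpolation=cv2.INTER_CUBIC)
c=np.vstack([cv2.resize(x,(770,525))[:,:] for x in(a,b)])
cv2.imwrite("pics/z.png",cv2.resize(c,(440,600),interpolation=cv2.INTER_AREA))
cv2.imwrite("pics/zt.png",f(b))
```

```text
(no output)
```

View pics/zt.png

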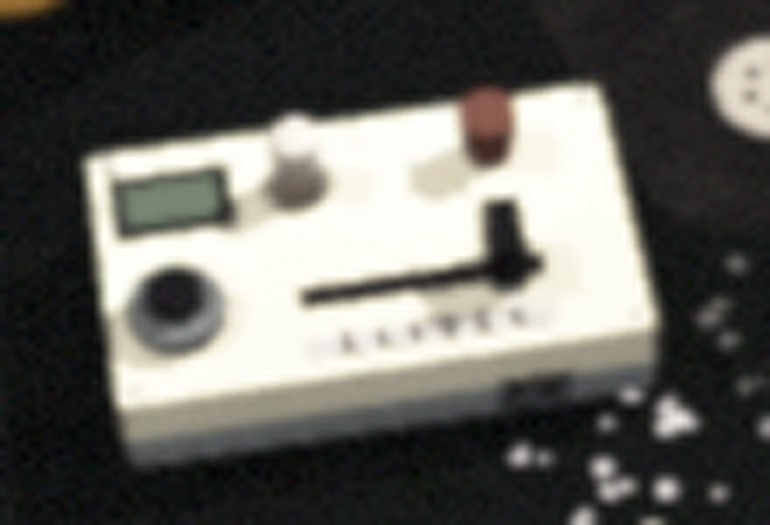

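Deck corners in the crop are (85,155), (600,85), (658,325) and (118,405). The button top is at (173,292), and the lever tab runs from (500,205) at the top to (510,275) at its base, at the home end. I'll cast these onto planes.

```bash
cat > h.py <<'E'
import numpy as np,cv2
from station import r
def ray(n,uv,z,p=None):
    p=p or r.camera_params(n);K=np.array(p["camera_matrix"]);E=np.array(p["extrinsics"]);R=E[:3,:3];c=-R.T@E[:3,3]
    d=R.T@np.linalg.solve(K,[uv[0],uv[1],1.]);return c+d*(z-c[2])/d[2]
def proj(n,X):
    p=r.camera_params(n);K=np.array(p["camera_matrix"]);E=np.array(p["extrinsics"]);q=K@(E[:3,:3]@X+E[:3,3]);return q[:2]/q[2]
def fit(A,B): # B=R A+t 2D rigid
    a,b=A.mean(0),B.mean(0);P=A-a;Q=B-b
    th=np.arctan2((P[:,0]*Q[:,1]-P[:,1]*Q[:,0]).sum(),(P*Q).sum());R=np.array([[np.cos(th),-np.sin(th)],[np.sin(th),np.cos(th)]])
    return th,R,b-R@a
E
python3 - <<'E'
from h import *
pts=[(85,155,.05),(600,85,.05),(658,325,.05),(118,405,.05),(173,292,.072)]
A=np.array([(65,110),(65,-110),(-65,-110),(-65,110),(-25,82)])/1e3
B=np.array([ray("top",((u+.5)/7-.5+245,(v+.5)/7-.5+180),z)[:2] for u,v,z in pts])
th,R,t=fit(A,B);print(np.degrees(th),t,(B-(A@R.T+t)).round(4).tolist())
# scene check: white mask of case corners
im=r.capture("scene");p=[proj("scene",np.r_[R@a+t,z]) for a,z in zip(A,[.05]*4+[.072])]
for nm,a in dict(lever=(-.025,-.055),third=(-.025,-.013),btn=(-.025,.082),vial=(.035,.025),stop=(.039,-.065)).items():print(nm,(R@a+t).round(4))
c=cv2.resize(im[165:240,250:360],None,fx=7,fy=7,interpolation=cv2.INTER_CUBIC)
for q in p: cv2.circle(c,tuple(int(x) for x in (q-[250,165]+.5)*7-.5),4,(0,0,255),1)
cv2.imwrite("pics/zs.png",c)
E
```

```text
-15.161604603559732 [0.53478541 0.25069541] [[0.0026, 0.001], [-0.0004, -0.0012], [-0.0, -0.001], [0.0011, 0.0001], [-0.0032, 0.001]]
lever [0.4963 0.2041]
third [0.5073 0.2447]
btn [0.5321 0.3364]
vial [0.5751 0.2657]
stop [0.5554 0.1778]
```

View pics/zs.png

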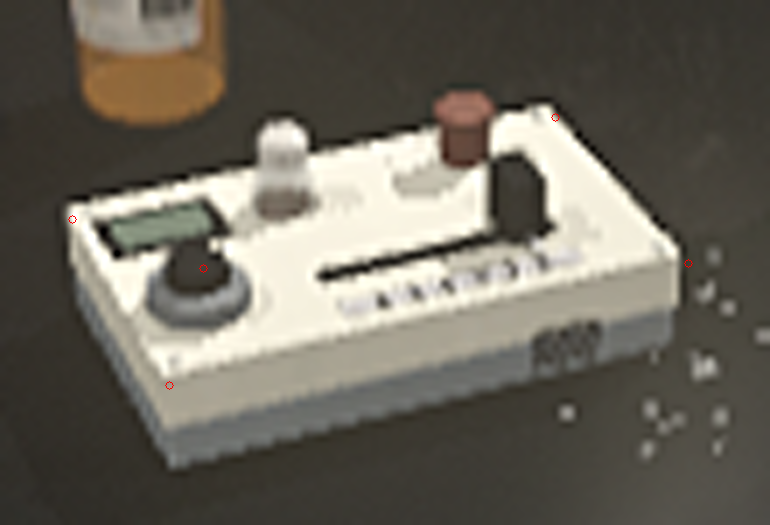

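Both views agree to about 2 mm. The photometer yaw is −15.2°, with its origin at (0.535, 0.251). I'll turn the tool so x points along photometer −y, closing the fingers at the same time.

Call:
drive_tool(
  steps=[0, 0, -0.0972, 0, 0, 0, 0, 0, 0, -0.0972, 0, 0, 0, 0, 0, 0, -0.0972, 0, 0, 0, 0, 0, 0, -0.0972, 0, 0, 0, 0, 0, 0, -0.0972, 0, 0, 0, 0, 0, 0, -0.0972, 0, 0, 0, 0, 0, 0, -0.0972, 0, 0, 0, 0, 0, 0, -0.0972, 0, 0, 0, 0, 0, 0, -0.0972, 0, 0, 0, 0, 0, 0, -0.0972, 0, 0, 0, 0],
)

```text
time_s: 0.98
tcp_pos: [0.2047, -0.5902, 0.2411]
ee_rot: [[-0.257, -0.966, -0.0], [-0.966, 0.257, 0.001], [-0.001, 0.001, -1.0]]
wrist_force: [-0.1, 0.7, -0.2]
gripper_width: 0.325
gripper_force: 0.0
```

Call:
drive_tool(
  steps=[0, 0, 0, -0.037, -0.008, 0, 0, 0, 0, 0, -0.037, -0.008, 0, 0, 0, 0, 0, -0.037, -0.008, 0, 0, 0, 0, 0, -0.037, -0.008, 0, 0, 0, 0, 0, -0.037, -0.008, 0, 0, 0, 0, 0, -0.037, -0.008, 0, 0, 0, 0, 0, -0.037, -0.008, 0, 0, 0, 0, 0, -0.037, -0.008, 0, 0, 0, 0, 0, -0.037, -0.008, 0, 0, 0, 0, 0, -0.037, -0.0015, 0, 0],
)

```text
time_s: 1.82
tcp_pos: [0.3736, -0.2511, 0.2415]
ee_rot: [[-0.262, -0.965, 0.0], [-0.965, 0.262, -0.0], [0.0, -0.001, -1.0]]
wrist_force: [0.7, -0.7, 0.9]
gripper_width: 0.007
gripper_force: 0.0
```

Call:
drive_tool(
  steps=[0, 0, 0, -0.037, 0, 0, 0, 0, 0, 0, -0.037, 0, 0, 0, 0, 0, 0, -0.037, 0, 0, 0, 0, 0, 0, -0.037, 0, 0, 0, 0, 0, 0, -0.037, 0, 0, 0, 0, 0, 0, -0.037, 0, 0, 0, 0, 0, 0, -0.037, 0, 0, 0, 0, 0, 0, -0.037, 0, 0, 0, 0, 0, 0, -0.037, 0, 0, 0, 0, 0, 0, 0, 0, 0, 0],
)

```text
time_s: 2.65
tcp_pos: [0.4616, 0.0734, 0.2414]
ee_rot: [[-0.257, -0.967, 0.002], [-0.967, 0.257, 0.001], [-0.001, -0.001, -1.0]]
wrist_force: [-0.0, -0.4, -0.5]
gripper_width: 0.007
gripper_force: 0.0
```

Run:
```python
from h import *
import pickle
p=r.camera_params("wrist");im=r.capture("wrist");cv2.imwrite("pics/w1.png",im)
pickle.dump(p,open("w1.pkl","wb"));print(np.round(p["camera_matrix"],1).tolist(),np.round(p["extrinsics"],3).tolist())
```

```text
[[330.2, 0.0, 316.7], [0.0, 330.2, 199.9], [0.0, 0.0, 1.0]] [[-0.967, 0.256, -0.002, 0.428], [0.245, 0.929, 0.277, -0.215], [0.072, 0.268, -0.961, 0.338], [0.0, 0.0, 0.0, 1.0]]
```

View pics/w1.png

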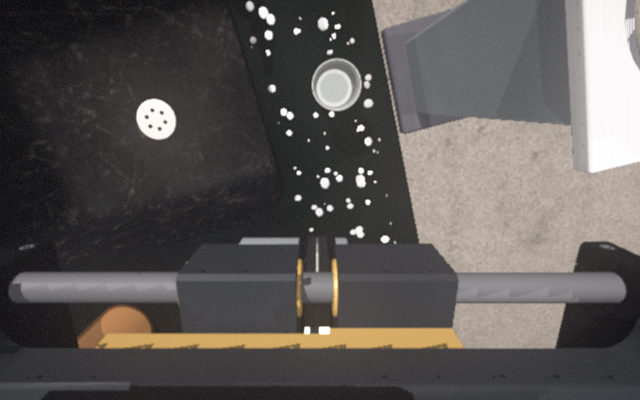

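The wrist camera looks towards the home side, and the photometer is hidden under the hand: beaker at (336,85), sink drain at (156,118). The static-camera pose is good enough, so I'll hover behind the lever, descend, and find it by force.

Call:
drive_tool(
  steps=[0, 0, 0, -0.034, 0, 0, 0, 0, 0, 0, -0.034, 0, 0, 0, 0, 0, 0, -0.032, 0, 0, 0, 0, 0, 0, 0, 0, 0, 0, 0, 0, 0, 0, 0, 0.03, 0, 0, 0, 0, 0, 0, 0.03, 0, 0, 0, 0, 0, 0, 0.03, 0, 0, 0, 0, 0, 0, 0, 0],
)

```text
time_s: 3.37
tcp_pos: [0.482, 0.1621, 0.146]
ee_rot: [[-0.264, -0.964, -0.012], [-0.964, 0.265, -0.006], [0.009, 0.01, -1.0]]
wrist_force: [-1.4, -1.0, 0.2]
gripper_width: 0.004
gripper_force: 0.0
```

```bash
cat > look.py <<'E'
import sys
from h import *
o=[]
for n,(y,x) in dict(scene=(130,230),top=(145,225)).items():
    o.append(cv2.resize(r.capture(n)[y:y+120,x:x+150],None,fx=5,fy=5,interpolation=cv2.INTER_CUBIC))
cv2.imwrite(sys.argv[1],cv2.resize(np.vstack(o),(400*3//2-100,600*2//2)) if 0 else cv2.resize(np.hstack(o),(800,320),interpolation=cv2.INTER_AREA))
R=np.array([[.9652,.2615],[-.2615,.9652]]);s=r.sense()
print(s["time_s"],"phot xy",(R.T@(s["tcp_pos"][:2]-np.array([.5348,.2507]))).round(4),"z",s["tcp_pos"][2].round(4),np.round(s["wrist_force"],2))
E
python3 look.py pics/l1.png
```

```text
3.4667 phot xy [-0.0246 -0.0963] z 0.1514 [0.31 1.26 1.07]
```

View pics/l1.png

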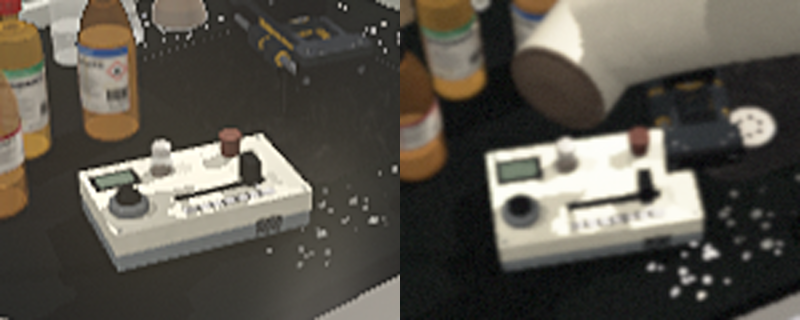

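The lever is still at home (scene panel (250,168)) and the hand is above the home end, clear of the stopper. Descending.

Call:
drive_tool(
  steps=[0, 0, 0, 0, 0, 0.024, 0, 0, 0, 0, 0, 0, 0.022, 0, 0, 0, 0, 0, 0, 0.015, 0, 0, 0, 0, 0, 0, 0.009, 0, 0, 0, 0, 0, 0, 0, 0, 0, 0, 0, 0, 0, 0, 0],
)

```text
time_s: 3.97
tcp_pos: [0.4871, 0.1656, 0.083]
ee_rot: [[-0.262, -0.965, 0.002], [-0.965, 0.262, 0.001], [-0.002, -0.002, -1.0]]
wrist_force: [0.3, 0.3, -0.1]
gripper_width: 0.004
gripper_force: 0.0
```

Call:
drive_tool(
  steps=[0, 0, 0, -0.004, 0, 0, 0, 0, 0, 0, -0.004, 0, 0, 0, 0, 0, 0, -0.004, 0, 0, 0, 0, 0, 0, 0, 0, 0, 0, 0, 0, 0, 0, 0, 0, 0],
)

```text
time_s: 4.38
tcp_pos: [0.4894, 0.1773, 0.0819]
ee_rot: [[-0.261, -0.965, 0.001], [-0.965, 0.261, 0.0], [-0.001, -0.0, -1.0]]
wrist_force: [-0.2, -0.2, 0.7]
gripper_width: 0.003
gripper_force: 0.0
```

Call:
drive_tool(
  steps=[0, 0, 0, -0.003, 0, 0, 0, 0, 0, 0, -0.003, 0, 0, 0, 0, 0, 0, -0.0015, 0, 0, 0, 0, 0, 0, 0, 0, 0, 0, 0, 0, 0, 0, 0, 0, 0],
)

```text
time_s: 4.8
tcp_pos: [0.4911, 0.1841, 0.0815]
ee_rot: [[-0.262, -0.965, -0.0], [-0.965, 0.262, -0.0], [0.0, 0.0, -1.0]]
wrist_force: [-0.2, -0.9, 0.2]
gripper_width: 0.003
gripper_force: 0.0
```

Call:
drive_tool(
  steps=[0, 0, 0, -0.001, 0, 0, 0, 0, 0, 0, 0, 0, 0, 0, 0, 0, 0, 0, 0, 0, 0],
)

```text
time_s: 5.05
tcp_pos: [0.4914, 0.185, 0.0815]
ee_rot: [[-0.262, -0.965, -0.0], [-0.965, 0.262, -0.0], [0.0, 0.0, -1.0]]
wrist_force: [-0.6, -0.1, 0.0]
gripper_width: 0.008
gripper_force: 0.0
```

Call:
drive_tool(
  steps=[0, 0, 0, -0.001, 0, 0, 0, 0, 0, 0, 0, 0, 0, 0, 0, 0, 0, 0, 0, 0, 0],
)

```text
time_s: 5.3
tcp_pos: [0.4917, 0.186, 0.0816]
ee_rot: [[-0.262, -0.965, 0.0], [-0.965, 0.262, 0.0], [-0.0, -0.0, -1.0]]
wrist_force: [0.2, 0.3, -1.2]
gripper_width: 0.005
gripper_force: 0.0
```

Call:
drive_tool(
  steps=[0, 0, 0, -0.001, 0, 0, 0, 0, 0, 0, 0, 0, 0, 0, 0, 0, 0, 0, 0, 0, 0],
)

```text
time_s: 5.55
tcp_pos: [0.4918, 0.1868, 0.0815]
ee_rot: [[-0.262, -0.965, -0.0], [-0.965, 0.262, -0.0], [0.001, 0.0, -1.0]]
wrist_force: [-0.4, -0.4, 0.6]
gripper_width: 0.007
gripper_force: 0.5
```

Call:
drive_tool(
  steps=[0, 0, 0, -0.001, 0, 0, 0, 0, 0, 0, 0, 0, 0, 0, 0, 0, 0, 0, 0, 0, 0],
)

```text
time_s: 5.8
tcp_pos: [0.4918, 0.1871, 0.0815]
ee_rot: [[-0.262, -0.965, -0.001], [-0.965, 0.262, -0.001], [0.002, 0.001, -1.0]]
wrist_force: [0.2, -4.5, 2.1]
gripper_width: 0.005
gripper_force: 2.3
```

Contact is at photometer y ≈ −72.7 mm (4.5 N). Pushing on 8 mm for the first click.

Call:
drive_tool(
  steps=[0, 0, 0, -0.002, 0, 0, 0, 0, 0, 0, -0.002, 0, 0, 0, 0, 0, 0, -0.002, 0, 0, 0, 0, 0, 0, -0.002, 0, 0, 0, 0, 0, 0, 0, 0, 0, 0, 0, 0, 0, 0, 0, 0, 0],
)

```text
time_s: 6.3
tcp_pos: [0.4947, 0.1966, 0.0816]
ee_rot: [[-0.262, -0.965, 0.001], [-0.965, 0.262, 0.001], [-0.002, -0.001, -1.0]]
wrist_force: [-0.6, 0.4, 1.1]
gripper_width: 0.003
gripper_force: 0.0
```

```bash
python3 look.py pics/l2.png
```

```text
6.4 phot xy [-0.0247 -0.0631] z 0.0816 [-0.1  -0.61  0.62]
```

View pics/l2.png

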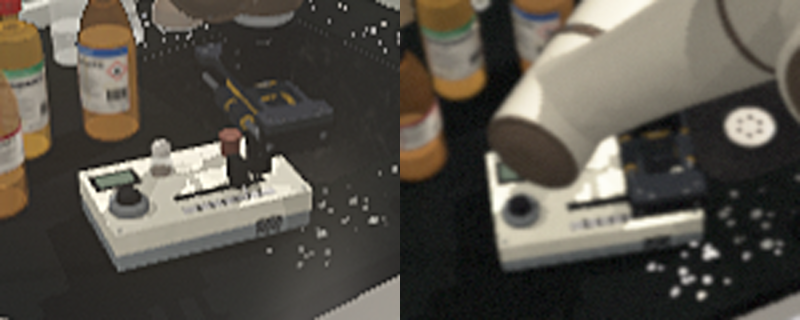

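Scene panel: the tab is now at (236,168), ahead of the fingertips at (258,155), with a gap between them. No force, so that is the first click. Next click: +14 mm.

Call:
drive_tool(
  steps=[0, 0, 0, -0.002, 0, 0, 0, 0, 0, 0, -0.002, 0, 0, 0, 0, 0, 0, -0.002, 0, 0, 0, 0, 0, 0, 0, 0, 0, 0, 0, 0, 0, 0, 0, 0, 0],
)

```text
time_s: 6.82
tcp_pos: [0.4956, 0.2006, 0.0816]
ee_rot: [[-0.262, -0.965, -0.001], [-0.965, 0.262, -0.002], [0.002, 0.001, -1.0]]
wrist_force: [0.6, -4.6, 2.9]
gripper_width: 0.007
gripper_force: 2.2
```

Call:
drive_tool(
  steps=[0, 0, 0, -0.002, 0, 0, 0, 0, 0, 0, -0.002, 0, 0, 0, 0, 0, 0, -0.002, 0, 0, 0, 0, 0, 0, -0.0015, 0, 0, 0, 0, 0, 0, 0, 0, 0, 0, 0, 0, 0, 0, 0, 0, 0],
)

```text
time_s: 7.32
tcp_pos: [0.4981, 0.2095, 0.0816]
ee_rot: [[-0.262, -0.965, 0.001], [-0.965, 0.262, 0.001], [-0.001, -0.001, -1.0]]
wrist_force: [0.9, 1.4, 0.2]
gripper_width: 0.007
gripper_force: 0.0
```

Second click. The contact (4.6 N) and the release came where expected. Same again for the third.

Call:
drive_tool(
  steps=[0, 0, 0, -0.002, 0, 0, 0, 0, 0, 0, -0.002, 0, 0, 0, 0, 0, 0, -0.002, 0, 0, 0, 0, 0, 0, 0, 0, 0, 0, 0, 0, 0, 0, 0, 0, 0],
)

```text
time_s: 7.73
tcp_pos: [0.4992, 0.214, 0.0816]
ee_rot: [[-0.262, -0.965, -0.001], [-0.965, 0.262, -0.001], [0.001, 0.0, -1.0]]
wrist_force: [0.2, -3.4, 1.1]
gripper_width: 0.008
gripper_force: 1.5
```

Call:
drive_tool(
  steps=[0, 0, 0, -0.002, 0, 0, 0, 0, 0, 0, -0.002, 0, 0, 0, 0, 0, 0, -0.002, 0, 0, 0, 0, 0, 0, -0.0015, 0, 0, 0, 0, 0, 0, 0, 0, 0, 0, 0, 0, 0, 0, 0, 0, 0],
)

```text
time_s: 8.23
tcp_pos: [0.5017, 0.2225, 0.0816]
ee_rot: [[-0.262, -0.965, 0.001], [-0.965, 0.262, 0.001], [-0.002, -0.001, -1.0]]
wrist_force: [0.2, 1.1, -0.6]
gripper_width: 0.006
gripper_force: 0.0
```

Third click by force. Backing off, rising, and checking with the cameras.

Call:
drive_tool(
  steps=[0, 0, 0, 0.006, 0, 0, 0, 0, 0, 0, 0.006, 0, 0, 0, 0, 0, 0, 0, 0, -0.03, 0, 0, 0, 0, 0, 0, -0.04, 0, 0, 0, 0, 0.03, 0, -0.02, 0, 0, 0, 0, 0.03, 0, 0, 0, 0, 0, 0, 0.03, 0, 0, 0, 0, 0, 0, 0, 0, 0, 0],
)

```text
time_s: 8.9
tcp_pos: [0.4718, 0.1192, 0.1718]
ee_rot: [[-0.266, -0.964, -0.002], [-0.964, 0.266, -0.0], [0.001, 0.002, -1.0]]
wrist_force: [-1.1, 0.1, -1.1]
gripper_width: 0.005
gripper_force: 0.0
```

```bash
python3 look.py pics/l3.png
```

```text
9.0 phot xy [-0.0249 -0.14  ] z 0.1719 [1.08 0.69 0.82]
```

View pics/l3.png

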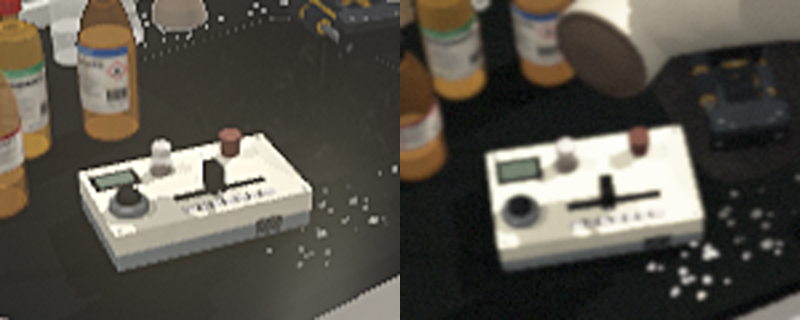

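The tab stands at about the middle of its slot (top panel (606,190)), which is the third stop, and everything else is in place. Moving over the button.

Call:
drive_tool(
  steps=[0, 0, 0, -0.037, 0, 0, 0, 0, 0, 0, -0.037, 0, 0, 0, 0, 0, 0, -0.037, 0, 0, 0, 0, 0, 0, -0.037, 0, 0, 0, 0, 0, 0, -0.037, 0, 0, 0, 0, 0, 0, -0.037, 0, 0, 0, 0, 0, 0, 0, 0, 0, 0, 0, 0, 0, 0, 0, 0.02, 0, 0, 0, 0, 0, 0, 0, 0],
)

```text
time_s: 9.75
tcp_pos: [0.5309, 0.3376, 0.1474]
ee_rot: [[-0.261, -0.965, -0.006], [-0.965, 0.261, -0.004], [0.005, 0.005, -1.0]]
wrist_force: [-1.5, -1.0, -1.4]
gripper_width: 0.004
gripper_force: 0.0
```

```bash
python3 look.py pics/l4.png
```

```text
9.85 phot xy [-0.0251  0.083 ] z 0.1504 [0.15 0.16 0.17]
```

View pics/l4.png

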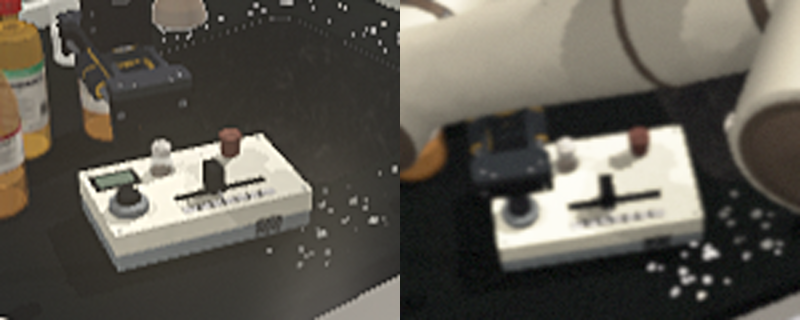

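Fingers are over the button at (−25, 83) with no force, and the lever is unchanged. The hand looks close to the bottle, so I'll check that clearance before descending.

Run:
```python
from h import *
R=np.array([[.9652,.2615],[-.2615,.9652]])
f=lambda q:(R.T@(q[:2]-np.array([.5348,.2507]))).round(3)
# bottle near-bottom edges, top0 and scene0 pictures
for n,uv in [("top",(281,176)),("top",(268,173)),("top",(291,173)),("scene",(272,182)),("scene",(260,177)),("scene",(283,177)),("top",(231,212)),("scene",(230,212))]: print(n,uv,f(ray(n,uv,0)))
```

```text
top (281, 176) [0.201 0.026]
top (268, 173) [0.221 0.066]
top (291, 173) [ 0.207 -0.008]
scene (272, 182) [0.214 0.029]
scene (260, 177) [0.263 0.056]
scene (283, 177) [ 0.233 -0.016]
top (231, 212) [0.082 0.195]
scene (230, 212) [0.092 0.197]
```

Clearances are ample: bottle 1 front edge is at x ≈ 0.20, bottle 2 at (0.08, 0.20). Descending.

Call:
drive_tool(
  steps=[0, 0, 0, 0, 0, 0.02, 0, 0, 0, 0, 0, 0, 0.02, 0, 0, 0, 0, 0, 0, 0.012, 0, 0, 0, 0, 0, 0, 0, 0, 0, 0, 0, 0, 0, 0, 0],
)

```text
time_s: 10.27
tcp_pos: [0.5331, 0.3373, 0.1001]
ee_rot: [[-0.262, -0.965, 0.0], [-0.965, 0.262, -0.0], [0.0, -0.001, -1.0]]
wrist_force: [-0.3, -0.5, 0.1]
gripper_width: 0.003
gripper_force: 0.0
```

Call:
drive_tool(
  steps=[0, 0, 0, 0, 0, 0.002, 0, 0, 0, 0, 0, 0, 0.002, 0, 0, 0, 0, 0, 0, 0.002, 0, 0, 0, 0, 0, 0, 0, 0, 0, 0, 0, 0, 0, 0, 0],
)

```text
time_s: 10.68
tcp_pos: [0.5329, 0.3375, 0.0939]
ee_rot: [[-0.262, -0.965, 0.0], [-0.965, 0.262, 0.0], [-0.0, -0.0, -1.0]]
wrist_force: [-0.8, -0.1, -0.0]
gripper_width: 0.004
gripper_force: 0.0
```

Call:
drive_tool(
  steps=[0, 0, 0, 0, 0, 0.002, 0, 0, 0, 0, 0, 0, 0, 0, 0, 0, 0, 0, 0, 0, 0],
)

```text
time_s: 10.93
tcp_pos: [0.5328, 0.3375, 0.0916]
ee_rot: [[-0.262, -0.965, 0.0], [-0.965, 0.262, -0.0], [0.0, -0.0, -1.0]]
wrist_force: [0.2, -0.1, 0.5]
gripper_width: 0.003
gripper_force: 0.0
```

Call:
drive_tool(
  steps=[0, 0, 0, 0, 0, 0.002, 0, 0, 0, 0, 0, 0, 0, 0, 0, 0, 0, 0, 0, 0, 0],
)

```text
time_s: 11.18
tcp_pos: [0.5329, 0.3376, 0.0898]
ee_rot: [[-0.262, -0.965, 0.0], [-0.965, 0.262, 0.0], [-0.0, -0.0, -1.0]]
wrist_force: [-0.3, -0.3, 2.7]
gripper_width: 0.005
gripper_force: 1.1
```

Contact is at about z = 0.091. Pressing until the bottom stop.

Call:
drive_tool(
  steps=[0, 0, 0, 0, 0, 0.002, 0, 0, 0, 0, 0, 0, 0.002, 0, 0, 0, 0, 0, 0, 0, 0, 0, 0, 0, 0, 0, 0, 0],
)

```text
time_s: 11.52
tcp_pos: [0.5329, 0.3376, 0.0859]
ee_rot: [[-0.262, -0.965, 0.0], [-0.965, 0.262, 0.0], [-0.0, -0.0, -1.0]]
wrist_force: [-1.4, -0.1, 5.2]
gripper_width: 0.004
gripper_force: 2.3
```

Call:
drive_tool(
  steps=[0, 0, 0, 0, 0, 0.001, 0, 0, 0, 0, 0, 0, 0.0005, 0, 0, 0, 0, 0, 0, 0, 0, 0, 0, 0, 0, 0, 0, 0],
)

```text
time_s: 11.85
tcp_pos: [0.5329, 0.3376, 0.0854]
ee_rot: [[-0.261, -0.965, 0.001], [-0.965, 0.261, 0.0], [-0.0, -0.001, -1.0]]
wrist_force: [-2.7, -0.9, 8.9]
gripper_width: 0.001
gripper_force: 4.5
```

Call:
drive_tool(
  steps=[0, 0, 0, 0, 0, 0.001, 0, 0, 0, 0, 0, 0, 0, 0, 0, 0, 0, 0, 0, 0, 0],
)

```text
time_s: 12.1
tcp_pos: [0.533, 0.3376, 0.0853]
ee_rot: [[-0.261, -0.965, 0.001], [-0.965, 0.261, 0.0], [-0.0, -0.001, -1.0]]
wrist_force: [-4.4, -0.8, 12.9]
gripper_width: 0.006
gripper_force: 6.4
```

Call:
drive_tool(
  steps=[0, 0, 0, 0, 0, -0.005, 0, 0, 0, 0, 0, 0, -0.01, 0, 0, 0, 0, 0, 0, -0.03, 0, 0, 0, 0, 0, 0, -0.04, 0, 0, 0, 0, 0, 0, -0.04, 0, 0, 0, 0, 0.037, 0, 0, 0, 0, 0, 0, 0.037, 0, 0, 0, 0, 0, 0, 0.037, 0, 0, 0, 0, 0, 0, 0.037, 0, 0, 0, 0, 0, 0, 0, 0, 0, 0],
)

```text
time_s: 12.93
tcp_pos: [0.491, 0.1895, 0.2079]
ee_rot: [[-0.266, -0.964, -0.004], [-0.964, 0.266, -0.001], [0.002, 0.003, -1.0]]
wrist_force: [-0.1, 0.8, 0.2]
gripper_width: 0.005
gripper_force: 0.0
```

Call:
drive_tool(
  steps=[0, 0, 0, 0.037, 0, 0, 0, 0, 0, 0, 0.037, 0, 0, 0, 0, 0, 0, 0.037, 0, 0, 0, 0, 0, 0, 0, 0, 0, 0, 0, 0, 0, 0, 0, 0, 0],
)

```text
time_s: 13.35
tcp_pos: [0.4645, 0.0862, 0.2082]
ee_rot: [[-0.264, -0.964, 0.0], [-0.964, 0.264, 0.0], [-0.0, -0.0, -1.0]]
wrist_force: [0.9, -0.0, -0.3]
gripper_width: 0.003
gripper_force: 0.0
```

```bash
python3 look.py pics/l5.png
```

```text
13.45 phot xy [-0.0244 -0.1752] z 0.2082 [0.36 0.43 0.55]
```

View pics/l5.png

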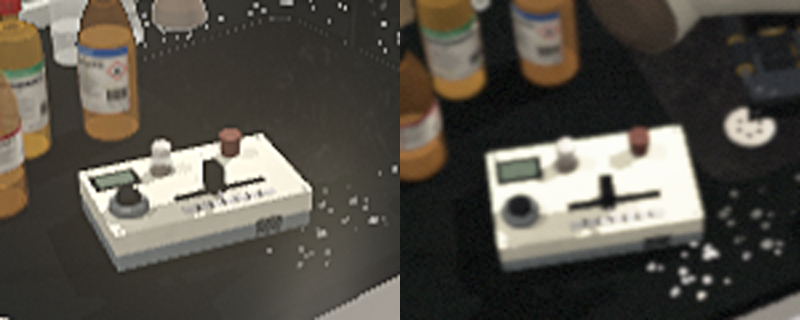

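The lever is unchanged at the third stop (213,176), the button is up again (128,193), the vial and stopper are in place, and the robot is clear. Handing in.

```bash
python3 -c "
from station import r
print(r.finish_job())"
```

```text
the job is handed in; nothing more can be done
None
```

I pushed the filter lever three clicks to its third stop, then pressed the read button fully down and let it come back up; the vial and stopper stayed in place, and the job was handed in at about 13.5 s (no verdict was returned).

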